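# Load a swing-out rotor in balance

## Task

Load the centrifuge rotor: put the four wide screw-cap tubes, two tall and two short, into its four buckets, one to a bucket, standing all the way down. The rotor must be balanced, so the two tall tubes go into buckets directly opposite each other across the hub, and the two short ones into the other two. Keep every tube upright on the way; the slim tube has no partner, so leave it standing where it is.

Things in the scene. Friction and masses are not known exactly. Their poses are not given: they have to be found in the camera images.
- tall_tube_1: One of two identical TALL wide centrifuge tubes with a black screw cap, 115 mm tall, 60 g; cap 34.4 mm in diameter and 14 mm tall at the top, frosted body 29.6 mm in diameter with a chamfered flat foot 24 mm across. Loose, stands upright on the table. Origin: centre of the underside; z up along the tube.
- tall_tube_2: One of two identical TALL wide centrifuge tubes with a black screw cap, 115 mm tall, 60 g; cap 34.4 mm in diameter and 14 mm tall at the top, frosted body 29.6 mm in diameter with a chamfered flat foot 24 mm across. Loose, stands upright on the table. Origin: centre of the underside; z up along the tube.
- short_tube_1: One of two identical SHORT wide centrifuge tubes with a black screw cap, 84 mm tall, 40 g; cap 34.4 mm in diameter and 14 mm tall at the top, frosted body 29.6 mm in diameter with a chamfered flat foot 24 mm across. Loose, stands upright on the table. Origin: centre of the underside; z up along the tube.
- short_tube_2: One of two identical SHORT wide centrifuge tubes with a black screw cap, 84 mm tall, 40 g; cap 34.4 mm in diameter and 14 mm tall at the top, frosted body 29.6 mm in diameter with a chamfered flat foot 24 mm across. Loose, stands upright on the table. Origin: centre of the underside; z up along the tube.
- slim_tube: A slim centrifuge tube with a black screw cap, 105 mm tall, body 16.6 mm and cap 21.6 mm in diameter, standing loose on the table. It stays where it is. Origin: centre of the underside; z up.
- rotor: Centrifuge rotor fixed on its bench stand, not turning: hub, four aluminium arms (212 mm across) and four identical upright steel buckets between them on its +x, +y, -x, -y axes, 68 mm from the hub axis (neighbours 96 mm apart, those across the hub 136 mm). Heights above the table: arms 52 mm, bucket rims 58 mm, hub nut 73 mm. Origin: hub axis at table height; z up. Any bucket takes either tube.
- bucket_0 (a point): Centre of the inner floor of the bucket on the rotor's +x side, 13 mm above the table; straight across the hub from bucket_2. The bore is 35 mm in diameter, open at the top; its last 8 mm flare to 44 mm at the rim, 45 mm above this point. A seated tube's underside rests at this point, and its cap stands well clear of the rim.
- bucket_1 (a point): Centre of the inner floor of the bucket on the rotor's +y side, 13 mm above the table; straight across the hub from bucket_3. The bore is 35 mm in diameter, open at the top; its last 8 mm flare to 44 mm at the rim, 45 mm above this point. A seated tube's underside rests at this point, and its cap stands well clear of the rim.
- bucket_2 (a point): Centre of the inner floor of the bucket on the rotor's -x side, 13 mm above the table; straight across the hub from bucket_0. The bore is 35 mm in diameter, open at the top; its last 8 mm flare to 44 mm at the rim, 45 mm above this point. A seated tube's underside rests at this point, and its cap stands well clear of the rim.
- bucket_3 (a point): Centre of the inner floor of the bucket on the rotor's -y side, 13 mm above the table; straight across the hub from bucket_1. The bore is 35 mm in diameter, open at the top; its last 8 mm flare to 44 mm at the rim, 45 mm above this point. A seated tube's underside rests at this point, and its cap stands well clear of the rim.
There are look-alikes about, which are no part of the job. What is shaped like the short_tube_1 but blue or yellow is not meant.

How it is judged:
At the end, for the whole second after the job is handed in: Each wide tube stands in its own bucket, within 8 mm of its centre, at most 6 mm above its floor, within 0.15 rad of upright, at rest; the two tall tubes in opposite buckets, the two short ones in the others. The slim tube stands upright within 15 mm of its starting place (((horizontal distance between tall_tube_1 and bucket_0 below 0.008 m and z of tall_tube_1 in the frame of bucket_0 below 0.006 m) or (horizontal distance between tall_tube_1 and bucket_1 below 0.008 m and z of tall_tube_1 in the frame of bucket_1 below 0.006 m) or (horizontal distance between tall_tube_1 and bucket_2 below 0.008 m and z of tall_tube_1 in the frame of bucket_2 below 0.006 m) or (horizontal distance between tall_tube_1 and bucket_3 below 0.008 m and z of tall_tube_1 in the frame of bucket_3 below 0.006 m)) and angle between each of tall_tube_1, tall_tube_2, short_tube_1, short_tube_2, slim_tube's own z axis and vertical below 0.15 rad and linear speed of each of tall_tube_1, tall_tube_2, short_tube_1, short_tube_2 below 0.02 m/s and ((horizontal distance between tall_tube_2 and bucket_0 below 0.008 m and z of tall_tube_2 in the frame of bucket_0 below 0.006 m) or (horizontal distance between tall_tube_2 and bucket_1 below 0.008 m and z of tall_tube_2 in the frame of bucket_1 below 0.006 m) or (horizontal distance between tall_tube_2 and bucket_2 below 0.008 m and z of tall_tube_2 in the frame of bucket_2 below 0.006 m) or (horizontal distance between tall_tube_2 and bucket_3 below 0.008 m and z of tall_tube_2 in the frame of bucket_3 below 0.006 m)) and ((horizontal distance between short_tube_1 and bucket_0 below 0.008 m and z of short_tube_1 in the frame of bucket_0 below 0.006 m) or (horizontal distance between short_tube_1 and bucket_1 below 0.008 m and z of short_tube_1 in the frame of bucket_1 below 0.006 m) or (horizontal distance between short_tube_1 and bucket_2 below 0.008 m and z of short_tube_1 in the frame of bucket_2 below 0.006 m) or (horizontal distance between short_tube_1 and bucket_3 below 0.008 m and z of short_tube_1 in the frame of bucket_3 below 0.006 m)) and ((horizontal distance between short_tube_2 and bucket_0 below 0.008 m and z of short_tube_2 in the frame of bucket_0 below 0.006 m) or (horizontal distance between short_tube_2 and bucket_1 below 0.008 m and z of short_tube_2 in the frame of bucket_1 below 0.006 m) or (horizontal distance between short_tube_2 and bucket_2 below 0.008 m and z of short_tube_2 in the frame of bucket_2 below 0.006 m) or (horizontal distance between short_tube_2 and bucket_3 below 0.008 m and z of short_tube_2 in the frame of bucket_3 below 0.006 m)) and horizontal distance between tall_tube_1 and tall_tube_2 above 0.118 m and horizontal distance between short_tube_1 and short_tube_2 above 0.118 m and distance of slim_tube from where it was at the start of the episode below 0.015 m); the robot touches nothing.
It fails at once if a tube is tipped over (more than 0.7 rad from upright) (angle between any of tall_tube_1, tall_tube_2, short_tube_1, short_tube_2, slim_tube's own z axis and vertical above 0.7 rad).
It fails at once if the slim tube is moved away (more than 15 mm) (distance of slim_tube from where it was at the start of the episode above 0.015 m).
It also fails if it takes over 138 s, if anything falls off the work surface, if the arm or the gripper's body presses on something with over 40 N, if the wrist force passes 120 N, or if a joint passes its speed limit or range.

## Robot

A 7-joint arm with a two-finger parallel gripper is mounted at the origin on a cart in front of the work surface, level with it; the furniture and walls round the work are solid. World frame = base frame: x ahead of the robot, y to its left, z up, the work surface at z = 0. Lengths are in m, angles in rad, forces in N, time in s.
With the tool pointing down it reaches from about 0.4 to 0.85 m from the base axis. Payload 4.5 kg.
Tool frame: the origin (TCP) lies on the centre line of the jaws, within the pads' length; the fingertips stand 17 mm ahead of it and the grasp point (between the pads) lies 2 mm behind it (r.tip_reach is the distance from the TCP to the fingertips, in m); z points along the fingers, y is the line along which they close (so a half turn about z gives the same grasp; the last joint's range is limited). The gripper opens to 88 mm and grips with 3 to 60 N. Pads are 18 mm wide; open, the fingers measure 123 mm over their backs; the gripper's body (75 mm by 187 mm) begins 45 mm behind the grasp point.
Start: joints at [-1.1, 0.689, -0.195, 1.565, 0.157, 0.902, -0.215], TCP at [0.264, 0.566, 0.235] pointing down, gripper open.
Joint ranges: [-3.01, 3.01], [-0.46, 2.08], [-1.47, 1.51], [0.13, 2.56], [-1, 4.14], [0.04, 2.09], [-2.66, 2.66]. Speed limits (rad/s): [2.57, 2.57, 3.14, 3.14, 3.14, 3.14, 3.14].

## Interface

Orientations are given as a unit quaternion [x, y, z, w].
In Python, from plant import r gives the robot as it stands.
- The arm moves only by the tool step_arm, never from a script. Its argument "steps" is a list of rows, each a list of 7 numbers: the shift along the tool's x, y, z in cm, then the turn, a rotation vector about the tool's x, y, z in degrees, then the gripper's target within -1 to 1 (shut at 1, half-way at 0, fully open at -1). A call has 1 to 8 rows; each row shifts and turns the commanded pose from where the row before left it, along the tool's axes as they then stand; what a row does not reach is not made up. A row lasts 1/8 s, in which the tool goes at most 62.5 mm and 10.7 degrees, less where a joint would pass 70% of its speed; a pose out of reach is approached as far as the arm can. A call with a gripper value outside its range is refused whole. The fingers move at their own pace and stop on an object; "force" is the grip in N (left out, the last holds). Time passes only in rows, so rows that do not move let the fingers close. It gives the time, the measured TCP pose, the force, the opening and the grip force at its end, in the units of the state.
- r.get_state(): the state, without advancing time (a new reading comes with each control period).
- r.snapshot(name): name is "scene" or "top" or "wrist"; returns a dict with "pixels" (420x560x3 uint8, red, green, blue), "fx", "fy", "cx", "cy" (pixels), "cam_to_world" (4x4, takes a point from camera to world coordinates). Camera axes: x right, y down, z forward; pixel columns grow to the right and rows downward; lengths in m; the calibration is good to about 2 mm. A picture is of the moment at which its call begins. There is no depth.
- r.finish_job(): hands the job in; it is judged then, once.
The state is a dict: "clock": time; "q": joint angles; "qd": joint speeds; "joint_torque": joint torques, N m; "tool_pos": TCP position; "eef_rot": TCP orientation; "contact_force": force on the tool from outside, world axes, zero at the start; "moment": the same for the moment, N m; "opening": opening from 0.0 (shut) to 1.0 (fully open); "finger_force": force on a finger pad.
Only numpy, scipy, OpenCV 4.12 (cv2) and the standard library are available. Lean on these libraries where they do the work, as an engineer would, in place of code of your own. Each camera call takes 0.05 s, during which the arm holds its last target. There are 200 camera calls.

## Working session

There is one attempt and no reset: what is moved stays moved. The work goes in short steps, Python scripts to look and compute and a tool call to move; the robot and the scene stay as the last step left them, time stands still between calls to the robot, and variables do not carry over. Pictures are saved under pics/ and viewed, at most 14 in all, crops included, and the job is handed in when it is done.

Besides the shell and the picture viewer there is one more tool, called after "Emit:" by a JSON object that holds its "name" and its "arguments". step_arm: Moves the arm, as the interface text tells. Its arguments: {"type":"object","properties":{"steps":{"type":"array","items":{"type":"array","items":{"type":"number"}}},"force":{"type":"number"}},"required":["steps"]}

```bash
mkdir -p pics; cat > h.py <<'E'
import numpy as np, cv2
from plant import r
def snap(n,f=None):
    s=r.snapshot(n)
    if f: cv2.imwrite('pics/'+f,s['pixels'][:,:,::-1])
    return s
def ray(s,u,v):
    T=np.array(s['cam_to_world']); d=T[:3,:3]@np.array([(u-s['cx'])/s['fx'],(v-s['cy'])/s['fy'],1.])
    return T[:3,3],d
def onz(s,u,v,z):
    o,d=ray(s,u,v); return o+d*(z-o[2])/d[2]
def proj(s,p):
    T=np.array(s['cam_to_world']); c=T[:3,:3].T@(np.array(p)-T[:3,3]); return np.array([s['fx']*c[0]/c[2]+s['cx'],s['fy']*c[1]/c[2]+s['cy']])
def tri(s1,a,s2,b):
    o1,d1=ray(s1,*a);o2,d2=ray(s2,*b)
    t=np.linalg.lstsq(np.c_[d1,-d2],o2-o1,rcond=None)[0]
    p,q=o1+d1*t[0],o2+d2*t[1]; return (p+q)/2,np.linalg.norm(p-q)
E
python3 - <<'E'
from h import *
import pickle
d={n:snap(n) for n in('scene','top','wrist')}
pickle.dump(d,open('s0.pkl','wb'))
for n,s in d.items():
    cv2.imwrite(f'pics/{n}0.png',s['pixels'][:,:,::-1]); print(n,s['fx'],s['cx'],s['cy'],np.round(s['cam_to_world'],3).tolist())
print(r.get_state())
E
```

```text
scene 516.4029173077931 285.0376330071539 218.18722999035052 [[-0.702, -0.367, 0.61, -0.566], [-0.712, 0.333, -0.618, 0.887], [0.023, -0.868, -0.495, 0.904], [0.0, 0.0, 0.0, 1.0]]
top 442.8827800001342 281.88553631279433 213.01330349443145 [[-0.213, -0.898, 0.385, -0.12], [-0.977, 0.192, -0.092, -0.012], [0.009, -0.396, -0.918, 1.518], [0.0, 0.0, 0.0, 1.0]]
wrist 299.44526747536185 282.60866437093665 215.06535255214277 [[0.423, 0.862, 0.28, 0.191], [0.906, -0.402, -0.131, 0.601], [-0.0, 0.309, -0.951, 0.385], [0.0, 0.0, 0.0, 1.0]]
{'clock': 0.15, 'q': array([-1.10022419,  0.6898216 , -0.1945315 ,  1.56605818,  0.15729222,
        0.90250326, -0.21512077]), 'qd': array([-0.00019864, -0.00186445, -0.00100934, -0.00574034,  0.00180383,
        0.00030352,  0.00057699]), 'joint_torque': array([-1.35385657e-03, -5.27863562e+01, -1.26839563e+00, -1.53588974e+01,
       -5.25158504e-02,  3.91644906e-03,  1.25994602e-04]), 'tool_pos': array([0.26421455, 0.56588643, 0.23388799]), 'eef_rot': array([ 2.16636115e-01,  9.76252172e-01, -6.92547769e-04, -1.07494851e-04]), 'contact_force': array([ 1.18809183, -0.45643427,  0.27726303]), 'moment': array([-0.02559769, -0.03703643,  0.03464356]), 'finger_force': 0.0, 'opening': 1.0005915470609892}
```

View pics/scene0.png

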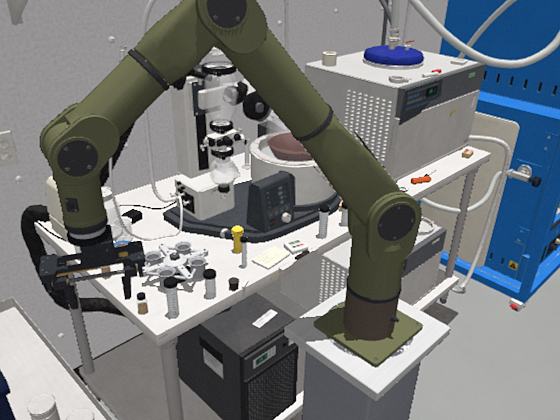

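View pics/top0.png

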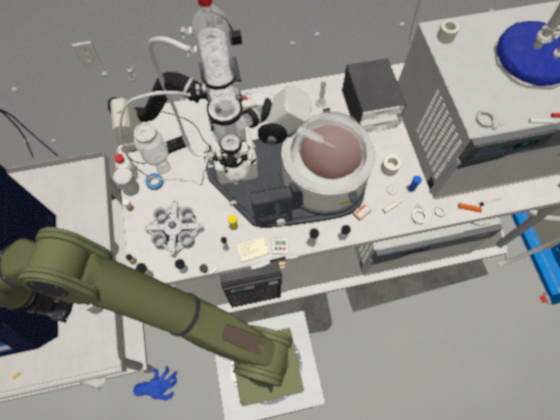

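Rotor at top (173,228). There are dark caps at top (140,268), (180,265), (204,267), (224,243), (313,233) and (345,230), plus a yellow one at (232,221) and a blue one at (414,183). I'll enlarge these.

```bash
python3 - <<'E'
from h import *
import pickle
d=pickle.load(open('s0.pkl','rb'))
t=d['top']['pixels'][175:285,110:375,::-1]; s=d['scene']['pixels'][190:320,110:375,::-1]
cv2.imwrite('pics/c0.png',cv2.resize(np.vstack([t,s])[:, :],None,fx=2.5,fy=2.5,interpolation=cv2.INTER_CUBIC))
for u,v in[(173,228),(140,268),(180,265),(204,267),(224,243),(313,233),(345,230)]: print((u,v),[np.round(onz(d['top'],u,v,z)[:2],3) for z in(0.05,.084,.115)])
E
```

```text
(173, 228) [array([0.519, 0.23 ]), array([0.504, 0.225]), array([0.491, 0.22 ])]
(140, 268) [array([0.396, 0.358]), array([0.384, 0.349]), array([0.373, 0.341])]
(180, 265) [array([0.378, 0.223]), array([0.366, 0.218]), array([0.356, 0.213])]
(204, 267) [array([0.354, 0.144]), array([0.343, 0.14 ]), array([0.333, 0.137])]
(224, 243) [array([0.425, 0.063]), array([0.413, 0.061]), array([0.401, 0.059])]
(313, 233) [array([ 0.396, -0.251]), array([ 0.384, -0.246]), array([ 0.373, -0.241])]
(345, 230) [array([ 0.384, -0.365]), array([ 0.372, -0.357]), array([ 0.361, -0.35 ])]
```

View pics/c0.png

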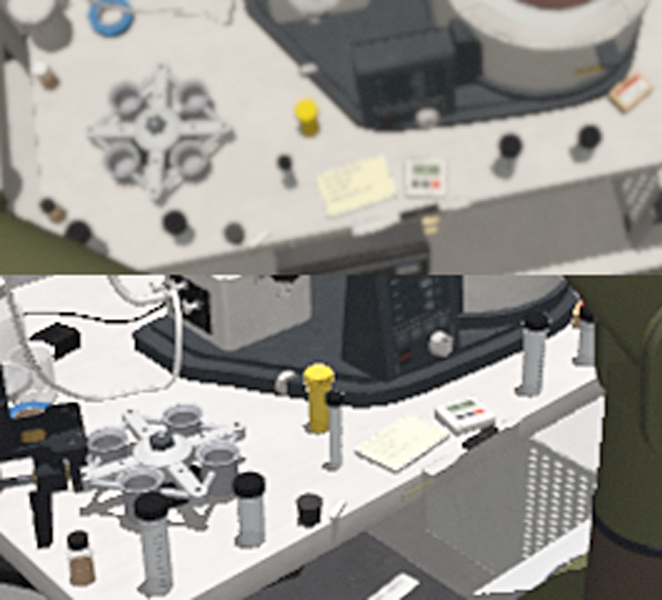

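View pics/wrist0.png

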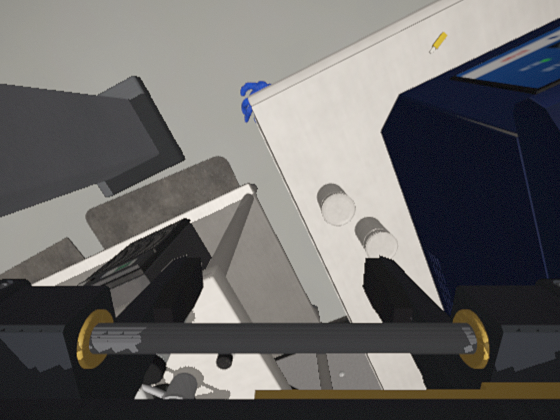

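Candidates:

| Item | Top pixel | Scene pixel | Verdict |
|---|---|---|---|
| Wide tube, left | (140,268) | (172,283) | tall |
| Wide tube | (180,265) | (209,272) | short |
| Loose black cap | (204,267) | (233,283) | not a tube |
| Slim tube | (224,243) | (243,240) | leave |
| Wide tube | (313,233) | (323,210) | – |
| Wide tube, half hidden | (345,230) | (345,206) | – |
| Yellow tube | (232,221) | – | decoy |
| Blue tube | (414,183) | – | decoy |

The brown vials at top (128,258) are not tubes either. Next I'll triangulate the caps.

```bash
cat >> h.py <<'E'
def dark(s,u,v,w=9,th=70):
    g=s['pixels'].max(2); u0,v0=int(u)-w,int(v)-w
    m=(g[v0:v0+2*w+1,u0:u0+2*w+1]<th).astype(np.uint8)
    n,l,st,c=cv2.connectedComponentsWithStats(m)
    if n<2: return None
    i=1+np.argmax(st[1:,4]); return c[i]+[u0,v0],st[i].tolist()
def plan(p,yaw=None):
    "tool-frame shift (cm) from present pose to world p, and turn deg about tool z so that closing axis is at world angle yaw"
    from scipy.spatial.transform import Rotation as R
    s=r.get_state(); M=R.from_quat(s['eef_rot']).as_matrix()
    a=np.degrees(np.arctan2(M[1,1],M[0,1])); t=s['tool_pos']
    print('t',round(s['clock'],2),'pos',np.round(t,4),'closing axis deg',round(a,1),'tilt z',np.round(M[:,2],3),'shift cm',np.round(M.T@(np.array(p)-t)*100,2),'open',round(s['opening'],3))
    if yaw is not None: print('turn z',round((-(yaw-a)+90)%180-90,1))
E
python3 - <<'E'
from h import *
import pickle
d=pickle.load(open('s0.pkl','rb')); T,S=d['top'],d['scene']
for n,a,b in[('L1',(140,268),(170,277)),('L2',(180,265),(209,270)),('loose',(204,267),(233,283)),('slim',(224,241),(243,235)),('R1',(313,233),(324,206)),('R2',(345,230),(345,203))]:
    A,B=dark(T,*a),dark(S,*b)
    print(n,A,B); 
    if A and B: print('   ',[np.round(x,4) for x in tri(T,A[0],S,B[0])])
A=proj(S,(.51,.227,.073));print(A)
plan((.40,.22,.235),90)
E
```

```text
L1 (array([140.85507246, 268.47826087]), [5, 5, 10, 10, 69]) (array([170.77099237, 281.67938931]), [3, 9, 16, 10, 131])
    [array([0.3727, 0.34  , 0.1121]), np.float64(0.0017)]
L2 (array([179.58181818, 263.8       ]), [5, 4, 8, 9, 55]) (array([208.87962963, 273.68518519]), [3, 8, 13, 10, 108])
    [array([0.3745, 0.2204, 0.0771]), np.float64(0.0028)]
loose None (array([233.2173913 , 284.89855072]), [5, 4, 9, 13, 69])
slim (array([223.64285714, 239.78571429]), [7, 6, 4, 5, 14]) (array([246.1, 239.1]), [6, 10, 13, 7, 70])
    [array([0.4152, 0.0576, 0.1015]), np.float64(0.006)]
R1 (array([313.77083333, 233.39583333]), [7, 6, 7, 8, 48]) (array([324.74853801, 206.16374269]), [0, 0, 19, 18, 171])
    [array([ 0.3709, -0.242 ,  0.1186]), np.float64(0.0014)]
R2 (array([345.2244898 , 229.53061224]), [6, 5, 8, 8, 49]) (array([348.04405286, 201.76651982]), [0, 0, 19, 19, 227])
    [array([ 0.3682, -0.3563,  0.0957]), np.float64(0.0026)]
[178.55909463 255.43453187]
t 0.15 pos [0.2642 0.5659 0.2339] closing axis deg 65.0 tilt z [-0.001 -0.001 -1.   ] shift cm [-26.93 -25.6   -0.07] open 1.001
turn z -25.0
```

L1 is tall (cap centre about 0.11) and L2 is short (about 0.077). The loose cap, slim tube and coloured tubes are excluded. I'll move over the rotor for a close look.

Emit:
{"name": "step_arm", "arguments": {"steps": [[0,0,-2.2,0,0,-8.3,-1],[0,0,-2.2,0,0,-8.3,-1],[0,0,-2.2,0,0,-8.4,-1],[-4,-6,0,0,0,0,-1],[-4,-6,0,0,0,0,-1],[-4,-6,0,0,0,0,-1],[-4,-6,0,0,0,0,-1],[-4,-6,0,0,0,0,-1]]}}

```text
clock: 1.15
tool_pos: [0.4385, 0.3043, 0.3004]
eef_rot: [0.0, 1.0, -0.0, 0.0]
contact_force: [0.4, 0.8, -0.2]
opening: 0.997
finger_force: 0.0
```

Emit:
{"name": "step_arm", "arguments": {"steps": [[-1.6,-2.6,0,0,0,0,-1],[0,0,0,0,0,0,-1],[0,0,0,0,0,0,-1],[0,0,0,0,0,0,-1]]}}

```text
clock: 1.65
tool_pos: [0.4525, 0.2821, 0.3006]
eef_rot: [-0.001, 1.0, 0.0, -0.0]
contact_force: [-0.3, -0.6, -0.3]
opening: 0.999
finger_force: 0.0
```

```bash
python3 - <<'E'
from h import *
import pickle
d={n:snap(n,n+'1.png') for n in('scene','top','wrist')}
pickle.dump(d,open('s1.pkl','wb'))
plan((.48,.24,.30),90)
E
```

```text
t 1.8 pos [0.453  0.2813 0.3005] closing axis deg 90.1 tilt z [-0.  0. -1.] shift cm [-2.7  -4.14  0.05] open 0.998
turn z 0.1
```

View pics/wrist1.png

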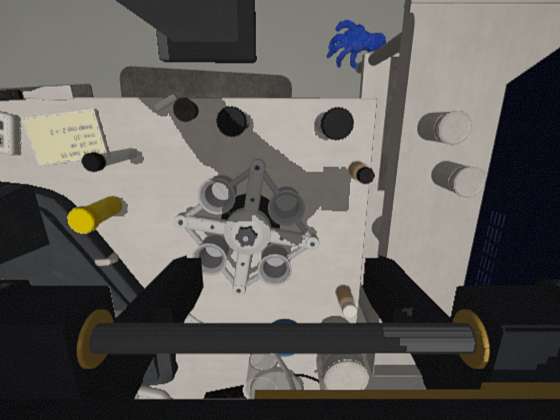

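The wrist view shows cap L1 at (337,123), L2 at (232,121), the loose cap at (186,109) and slim at (94,160). Bucket rims are at (216,195), (287,205), (275,267) and (210,259), with the nut at (245,237).

```bash
python3 - <<'E'
from h import *
import pickle
d=pickle.load(open('s1.pkl','rb')); W,T=d['wrist'],d['top']
g=cv2.cvtColor(W['pixels'],cv2.COLOR_RGB2GRAY)
for n,a,b in[('L1',(140.9,268.5),(337,123)),('L2',(179.6,263.8),(232,121))]:
    A=dark(W,*b,w=24,th=60); B=dark(T,*a); print(n,A,B and B[0],[np.round(x,4) for x in tri(T,a if B is None else B[0],W,A[0])],np.round(onz(W,*A[0],.108 if n=='L1' else .077),4))
P=[]
for u,v in[(216,195),(287,205),(275,267),(210,259)]:
    x=cv2.resize(g[v-26:v+27,u-26:u+27],None,fx=4,fy=4,interpolation=cv2.INTER_CUBIC)
    c=cv2.HoughCircles(x,cv2.HOUGH_GRADIENT,1,300,param1=100,param2=15,minRadius=52,maxRadius=84)[0][0]
    uu,vv=u-26+c[0]/4,v-26+c[1]/4; p=onz(W,uu,vv,.058);P.append(p); print(round(uu,1),round(vv,1),c[2]/4,np.round(p,4),'top px',np.round(proj(T,p),1))
P=np.array(P);c=P.mean(0);print(c,np.linalg.norm(P-c,axis=1),np.degrees(np.arctan2(*(P-c)[:,1::-1].T[[0,1]])))
print('nut',onz(W,245,237,.073))
x=np.hstack([cv2.resize(W['pixels'][150:300,160:340],(720,600))])[:,:,::-1].copy()
for p in P:
    u=proj(W,p); cv2.circle(x,(int((u[0]-160)*4),int((u[1]-150)*4)),4,(0,0,255),-1)
cv2.imwrite('pics/r1.png',x)
E
```

```text
L1 (array([336.48828607, 123.17755857]), [7, 9, 33, 32, 811]) [141.08474576 267.96610169] [array([0.3775, 0.3423, 0.1006]), np.float64(0.0019)] [0.3772 0.3419 0.108 ]
L2 (array([231.2867036 , 121.26315789]), [8, 10, 33, 30, 722]) [179.66176471 263.20588235] [array([0.3763, 0.2202, 0.0725]), np.float64(0.0015)] [0.3757 0.2215 0.077 ]
216.9 195.6 18.825 [0.4721 0.194  0.058 ] top px [184.5 237.3]
284.9 208.4 17.175 [0.49   0.2862 0.058 ] top px [157.5 237.8]
274.9 271.6 17.675 [0.5873 0.2719 0.058 ] top px [158.7 212. ]
211.1 260.1 13.55 [0.5687 0.1793 0.058 ] top px [185.1 211.7]
[0.52949747 0.23285865 0.058     ] [0.06930733 0.06638724 0.06972795 0.06632901] [-145.93531533  126.55169047   34.03071241  -53.80974315]
nut [0.52625417 0.23188252 0.073     ]
```

View pics/r1.png

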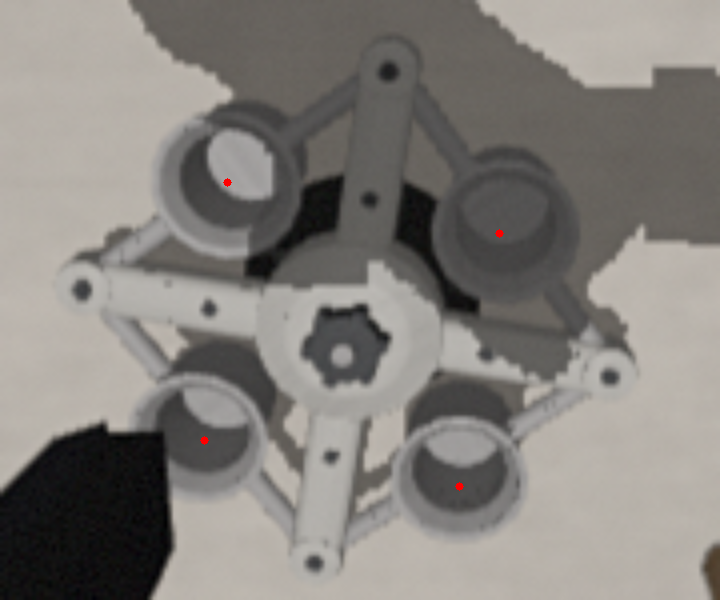

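The rim centres read off the crop are A (217.5,196), B (286.5,207.5), C (275,269.3) and D (210,258.5). That gives a hub at about (0.528,0.233), with A (.472,.194), B (.489,.289), C (.584,.272) and D (.567,.177). Plan: short tubes into A and C, then tall tubes into B and D. I'll go above L2 and get a second wrist view on the way.

Emit:
{"name": "step_arm", "arguments": {"steps": [[2,-1.5,2.5,0,0,0,-1],[2,-1.5,2.5,0,0,0,-1],[2,-1.5,2.5,0,0,0,-1],[1.7,-1.5,2.5,0,0,0,-1],[0,0,0,0,0,0,-1],[0,0,0,0,0,0,-1]]}}

```text
clock: 2.55
tool_pos: [0.3779, 0.2219, 0.2013]
eef_rot: [-0.0, 1.0, 0.001, 0.001]
contact_force: [0.5, 0.0, 0.1]
opening: 0.997
finger_force: 0.0
```

```bash
python3 - <<'E'
from h import *
import pickle
W=snap('wrist','wrist2.png'); W1=pickle.load(open('s1.pkl','rb'))['wrist']
pickle.dump(W,open('s2.pkl','wb'))
plan((.376,.221,.19),90)
print(proj(W,(.376,.221,.084)),proj(W,(.472,.194,.058)),proj(W,(.489,.289,.058)))
E
```

```text
t 2.6 pos [0.3782 0.222  0.2015] closing axis deg 90.0 tilt z [ 0.003  0.003 -1.   ] shift cm [ 0.22 -0.11  1.15] open 0.998
turn z -0.0
[280.15035767 206.58415931] [256.30482884 282.40998962] [340.39661998 295.44538387]
```

View pics/wrist2.png

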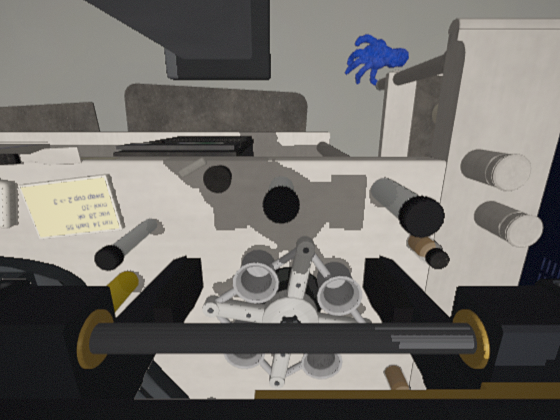

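Cap L2 sits at (281,205), and rims A (256,283) and B (340,295) land on their predictions. I'll triangulate the heights across the two wrist places, then descend.

```bash
python3 - <<'E'
from h import *
import pickle
W=pickle.load(open('s2.pkl','rb')); W1=pickle.load(open('s1.pkl','rb'))['wrist']
for n,a,b in[('L1',(337,123),(421,215)),('L2',(232,121),(281,205))]:
    print(n,[np.round(x,4) for x in tri(W1,dark(W1,*a,24,60)[0],W,dark(W,*b,26,60)[0])])
for n,a,b in [('A',(217.5,196),(256,282.5)),('B',(286.5,207.5),(339.7,294.5))]: print(n,[np.round(x,4) for x in tri(W1,a,W,b)])
plan((.376,.221,.076),90)
E
```

```text
L1 [array([0.3772, 0.3417, 0.1091]), np.float64(0.0)]
L2 [array([0.3757, 0.2216, 0.0772]), np.float64(0.0)]
A [array([0.4735, 0.1938, 0.0554]), np.float64(0.0009)]
B [array([0.4893, 0.2885, 0.0557]), np.float64(0.0002)]
t 2.6 pos [0.3782 0.222  0.2015] closing axis deg 90.0 tilt z [ 0.003  0.003 -1.   ] shift cm [ 0.25 -0.14 12.55] open 0.998
turn z -0.0
```

Emit:
{"name": "step_arm", "arguments": {"steps": [[0.2,-0.1,2.5,0,0,0,-1],[0,0,2.5,0,0,0,-1],[0,0,2.5,0,0,0,-1],[0,0,2.5,0,0,0,-1],[0,0,2.5,0,0,0,-1],[0,0,0,0,0,0,-1],[0,0,0,0,0,0,0.5],[0,0,0,0,0,0,1]], "force": 20}}

```text
clock: 3.6
tool_pos: [0.3754, 0.2198, 0.0765]
eef_rot: [0.0, 1.0, 0.001, 0.001]
contact_force: [0.9, -0.2, 0.0]
opening: 0.799
finger_force: 0.0
```

Emit:
{"name": "step_arm", "arguments": {"steps": [[0,0,0,0,0,0,1],[0,0,0,0,0,0,1],[0,0,0,0,0,0,1],[0,0,0,0,0,0,1]]}}

```text
clock: 4.1
tool_pos: [0.3746, 0.2193, 0.0755]
eef_rot: [0.0, 1.0, 0.0, 0.0]
contact_force: [0.1, -0.3, 1.1]
opening: 0.369
finger_force: 20.0
```

Emit:
{"name": "step_arm", "arguments": {"steps": [[0,0,-2,0,0,0,1],[0,0,-3.5,0,0,0,1],[0,0,-3.5,0,0,0,1],[-3,-0.8,0,0,0,0,1],[-4,-1,0,0,0,0,1],[-2.7,-0.7,0,0,0,0,1],[0,0,0,0,0,0,1],[0,0,0,0,0,0,1]]}}

```text
clock: 5.1
tool_pos: [0.47, 0.1944, 0.1652]
eef_rot: [-0.0, 1.0, -0.0, -0.001]
contact_force: [-0.6, 0.6, -0.0]
opening: 0.369
finger_force: 20.0
```

```bash
python3 - <<'E'
from h import *
W=snap('wrist','wrist3.png'); S=snap('scene')
plan((.472,.194,.089),90)
u=proj(S,(.47,.2,.07)).astype(int)
a=cv2.resize(W['pixels'][140:330,190:370],(540,570)); b=cv2.resize(S['pixels'][u[1]-95:u[1]+75,u[0]-35:u[0]+40],(252,570))
cv2.imwrite('pics/c3.png',np.hstack([a,b])[:,:,::-1])
E
```

```text
t 5.2 pos [0.47   0.1947 0.1654] closing axis deg 90.1 tilt z [-0.001 -0.    -1.   ] shift cm [-0.21 -0.07  7.64] open 0.368
turn z 0.1
```

View pics/c3.png

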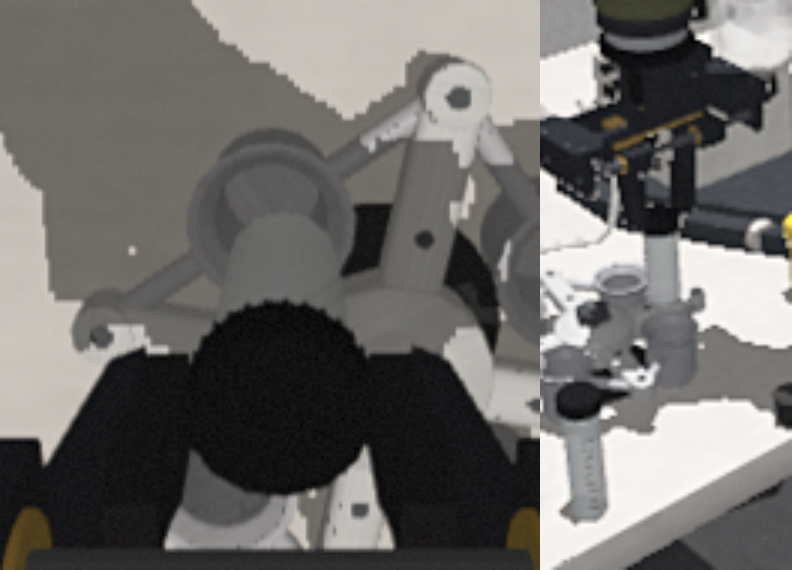

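The tube hangs upright above bucket A: cap at crop (280,398), rim at (272,210). I'll compute the alignment.

```bash
python3 - <<'E'
from h import *
W=snap('wrist')
print(onz(W,280.7,210,.057),onz(W,283.3,272.7,.175), proj(W,(.472,.194,.057)))
plan((.472,.194,.089),90)
E
```

```text
[0.46823525 0.19409943 0.057     ] [0.46700826 0.1961026  0.175     ] [280.59295034 213.95284596]
t 5.25 pos [0.4702 0.1948 0.1655] closing axis deg 90.1 tilt z [-0.001 -0.    -1.   ] shift cm [-0.19 -0.08  7.65] open 0.364
turn z 0.1
```

Emit:
{"name": "step_arm", "arguments": {"steps": [[-0.1,-0.1,1,0,0,0,1],[0,0,1.5,0,0,0,1],[0,0,1.5,0,0,0,1],[0,0,1,0,0,0,1],[0,0,0,0,0,0,1]]}}

```text
clock: 5.88
tool_pos: [0.4719, 0.193, 0.1145]
eef_rot: [0.0, 1.0, -0.0, -0.001]
contact_force: [0.9, -0.4, -0.1]
opening: 0.363
finger_force: 20.0
```

Emit:
{"name": "step_arm", "arguments": {"steps": [[0,0,1,0,0,0,1],[0,0,1,0,0,0,1],[0,0,0.5,0,0,0,1],[0,0,0,0,0,0,1],[0,0,0,0,0,0,1]]}}

```text
clock: 6.5
tool_pos: [0.4726, 0.1932, 0.0906]
eef_rot: [0.0, 1.0, -0.0, 0.0]
contact_force: [0.3, -1.4, 0.1]
opening: 0.366
finger_force: 20.0
```

Emit:
{"name": "step_arm", "arguments": {"steps": [[0,0,0.1,0,0,0,1],[0,0,0,0,0,0,0],[0,0,0,0,0,0,-0.3],[0,0,0,0,0,0,-0.3],[0,0,-2,0,0,0,-0.3],[0,0,-4,0,0,0,-0.3],[0,0,-4,0,0,0,-0.6],[0,0,-2,0,0,0,-1]]}}

```text
clock: 7.5
tool_pos: [0.4733, 0.1937, 0.2116]
eef_rot: [0.0, 1.0, 0.001, 0.001]
contact_force: [0.3, -0.7, -1.2]
opening: 0.854
finger_force: 0.0
```

```bash
python3 - <<'E'
from h import *
W=snap('wrist'); A=dark(W,*proj(W,(.472,.194,.09)),24,60)
print(A,onz(W,*A[0],.091)); plan((.376,-.34,.21),90); print(r.get_state()['q'])
E
```

```text
(array([282.8989318 , 206.95562859]), [6, 7, 43, 40, 1217]) [0.47270974 0.19527161 0.091     ]
t 7.55 pos [0.4741 0.1942 0.2132] closing axis deg 90.0 tilt z [ 0.005  0.003 -1.   ] shift cm [  9.78 -53.42   0.12] open 0.898
turn z -0.0
[-0.24574117  0.58789199 -0.3693936   1.9256383   0.32500566  0.67994661
  0.75770323]
```

Emit:
{"name": "step_arm", "arguments": {"steps": [[1,-2,-3,0,0,0,-1],[1,-5,-3,0,0,0,-1],[1,-6,0,0,0,0,-1],[1,-6,0,0,0,0,-1],[0,-6,0,0,0,0,-1],[0,-6,0,0,0,0,-1],[0,-6,0,0,0,0,-1],[0,-6,0,0,0,0,-1]]}}

```text
clock: 8.55
tool_pos: [0.432, -0.2386, 0.269]
eef_rot: [0.0, 1.0, 0.0, -0.0]
contact_force: [0.4, 0.1, 0.4]
opening: 1.002
finger_force: 0.0
```

Emit:
{"name": "step_arm", "arguments": {"steps": [[0,-6,0,0,0,0,-1],[0,-3,0,0,0,0,-1],[0,0,0,0,0,0,-1],[0,0,0,0,0,0,-1]]}}

```text
clock: 9.05
tool_pos: [0.4324, -0.325, 0.269]
eef_rot: [-0.001, 1.0, 0.001, -0.0]
contact_force: [0.0, 1.1, 0.3]
opening: 1.004
finger_force: 0.0
```

```bash
python3 - <<'E'
from h import *
import pickle
W=snap('wrist','wrist4.png'); pickle.dump(W,open('s4.pkl','wb'))
plan((.37,-.355,.2),90); print(r.get_state()['q'])
print(proj(W,(.3682,-.3563,.084)),proj(W,(.3709,-.242,.115)))
E
```

```text
t 9.1 pos [ 0.4326 -0.3248  0.2692] closing axis deg 90.1 tilt z [-0.     0.001 -1.   ] shift cm [ 6.26 -3.02  6.92] open 1.002
turn z 0.1
[ 0.81720242  0.55484663 -0.41639081  1.7689546   0.27926844  0.87744261
  1.84920735]
[252.49654849 134.19686147] [365.05369754 138.76914434]
```

View pics/wrist4.png

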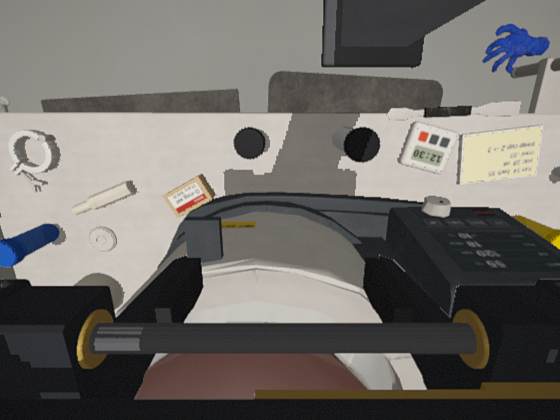

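The black caps are R2 at (249,143) and R1 at (361,144). The blue decoy is far left at (30,245).

```bash
python3 - <<'E'
from h import *
import pickle
W=pickle.load(open('s4.pkl','rb'));T=snap('top')
A2,A1=dark(W,249,143,24,60),dark(W,361,144,24,60);print(A2,A1)
print('old top',[tri(pickle.load(open('s0.pkl','rb'))['top'],b,W,a) for a,b in((A2[0],(345.2,229.5)),(A1[0],(313.8,233.4)))])
print(onz(W,*A2[0],.077),onz(W,*A1[0],.108),'edge',onz(W,300,197,.04),'box',onz(W,400,212,.1), onz(W,415,280,.1))
E
```

```text
(array([249.49318801, 142.65122616]), [10, 9, 30, 31, 734]) (array([361.18134172, 144.27568134]), [7, 8, 36, 34, 954])
old top [(array([ 0.37804381, -0.36138421,  0.07119535]), np.float64(0.0004145519622839889)), (array([ 0.37581017, -0.24388776,  0.10613341]), np.float64(0.0027203165074627398))]
[ 0.37768935 -0.36058926  0.077     ] [ 0.37680474 -0.24358698  0.108     ] edge [ 0.44989163 -0.3006176   0.04      ] box [ 0.45163414 -0.19180751  0.1       ] [ 0.53797455 -0.16303982  0.1       ]
```

R1 is tall (z .106) and R2 is short (z .071). I'll go above R2 and re-check.

Emit:
{"name": "step_arm", "arguments": {"steps": [[2,-1.5,2,0,0,0,-1],[2,-1.5,2.5,0,0,0,-1],[1.5,-0.5,2.5,0,0,0,-1],[0,0,2,0,0,0,-1],[0,0,0,0,0,0,-1],[0,0,0,0,0,0,-1]]}}

```text
clock: 9.9
tool_pos: [0.3784, -0.3612, 0.1803]
eef_rot: [-0.001, 1.0, -0.0, 0.001]
contact_force: [0.2, -0.0, 0.4]
opening: 0.997
finger_force: 0.0
```

```bash
python3 - <<'E'
from h import *
import pickle
W=snap('wrist');W4=pickle.load(open('s4.pkl','rb')); pickle.dump(W,open('s5.pkl','wb'))
for a,p in (((249.5,142.7),(.3777,-.3606,.08)),((361.2,144.3),(.3768,-.2436,.11))):
    A=dark(W,*proj(W,p),28,60); print(A,tri(W4,a,W,A[0]))
plan((.3775,-.3605,.076),90)
E
```

```text
(array([281.7376117 , 212.80259951]), [9, 8, 40, 40, 1231]) (array([ 0.37776768, -0.36068156,  0.07753344]), np.float64(0.00033304822067248686))
(array([430.17147908, 223.3989393 ]), [3, 6, 51, 44, 1697]) (array([ 0.37665341, -0.24364869,  0.10879064]), np.float64(0.0003269097164414973))
t 9.95 pos [ 0.3784 -0.3614  0.1805] closing axis deg 90.1 tilt z [ 0.002 -0.001 -1.   ] shift cm [ 0.11  0.1  10.45] open 0.997
turn z 0.1
```

Emit:
{"name": "step_arm", "arguments": {"steps": [[0.1,0.1,2.5,0,0,0,-1],[0,0,2.5,0,0,0,-1],[0,0,2.5,0,0,0,-1],[0,0,2,0,0,0,-1],[0,0,0.9,0,0,0,-1],[0,0,0,0,0,0,-1],[0,0,0,0,0,0,0.5],[0,0,0,0,0,0,1]], "force": 20}}

```text
clock: 10.95
tool_pos: [0.3767, -0.361, 0.0762]
eef_rot: [0.0, 1.0, -0.0, 0.001]
contact_force: [-0.3, 0.3, 0.2]
opening: 0.799
finger_force: 0.0
```

Emit:
{"name": "step_arm", "arguments": {"steps": [[0,0,0,0,0,0,1],[0,0,0,0,0,0,1],[0,0,0,0,0,0,1],[0,0,0,0,0,0,1]]}}

```text
clock: 11.45
tool_pos: [0.3763, -0.3607, 0.0755]
eef_rot: [0.0, 1.0, 0.0, 0.0]
contact_force: [0.2, 0.6, -0.2]
opening: 0.366
finger_force: 20.0
```

Emit:
{"name": "step_arm", "arguments": {"steps": [[0,0,-2,0,0,0,1],[0,0,-4,0,0,0,1],[0,0,-5,0,0,0,1],[-0.5,2,-4,0,0,0,1],[-0.5,5,0,0,0,0,1],[-0.5,6,0,0,0,0,1],[-0.5,6,0,0,0,0,1],[0,6,0,0,0,0,1]]}}

```text
clock: 12.45
tool_pos: [0.3967, -0.1088, 0.2256]
eef_rot: [0.0, 1.0, 0.0, 0.001]
contact_force: [1.3, 0.1, 0.0]
opening: 0.368
finger_force: 20.0
```

Emit:
{"name": "step_arm", "arguments": {"steps": [[0,6,0,0,0,0,1],[0,6,0,0,0,0,1],[0,6,0,0,0,0,1],[-2,5,0,0,0,0,1],[-3,4,0,0,0,0,1],[-3,3,0,0,0,0,1],[0,0,0,0,0,0,1],[0,0,0,0,0,0,1]]}}

```text
clock: 13.45
tool_pos: [0.4755, 0.1881, 0.2251]
eef_rot: [0.0, 1.0, -0.001, -0.001]
contact_force: [-0.2, -0.4, -1.0]
opening: 0.366
finger_force: 20.0
```

```bash
python3 - <<'E'
from h import *
W=snap('wrist','wrist6.png');S=snap('scene','scene6.png');plan((.583,.272,.19),90)
E
```

```text
t 13.55 pos [0.4755 0.1877 0.2253] closing axis deg 89.9 tilt z [-0.001 -0.001 -1.   ] shift cm [-10.74   8.45   3.51] open 0.369
turn z -0.1
```

View pics/scene6.png

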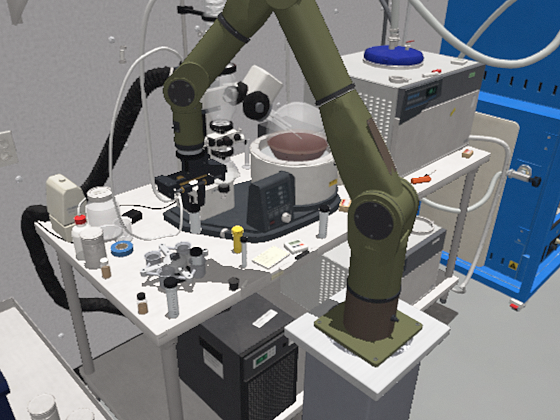

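The short tube stands in A at (196,262). The carried tube is at (197,215) and upright. A hose loops behind the rotor around (150,238). I'll check its clearance to C, then move above C.

Emit:
{"name": "step_arm", "arguments": {"steps": [[-3,2.4,0,0,0,0,1],[-3,2.4,0,0,0,0,1],[-3,2.4,0,0,0,0,1],[-1.7,1.2,1.5,0,0,0,1],[0,0,1.5,0,0,0,1],[0,0,0,0,0,0,1],[0,0,0,0,0,0,1]]}}

```text
clock: 14.42
tool_pos: [0.583, 0.2722, 0.1959]
eef_rot: [0.0, 1.0, -0.0, -0.0]
contact_force: [0.8, 0.1, -0.4]
opening: 0.364
finger_force: 20.0
```

```bash
python3 - <<'E'
from h import *
import pickle
W=snap('wrist','wrist7.png');S=snap('scene');plan((.583,.272,.09),90); pickle.dump(W,open('s7.pkl','wb'))
for p in((128,220),(150,240),(180,235)): print(onz(S,*p,.02),onz(S,*p,.1))
u=proj(S,(.584,.272,.09)).astype(int); a=cv2.resize(W['pixels'][130:330,190:370],(540,600)); b=cv2.resize(S['pixels'][u[1]-60:u[1]+60,u[0]-26:u[0]+26],(260,600))
cv2.imwrite('pics/c7.png',np.hstack([a,b])[:,:,::-1])
E
```

```text
t 14.53 pos [0.5835 0.2728 0.1964] closing axis deg 90.0 tilt z [ 0.001  0.    -1.   ] shift cm [ 0.06 -0.08 10.64] open 0.365
turn z -0.0
[0.87254663 0.18719007 0.02      ] [0.74236336 0.25054042 0.1       ]
[0.71284788 0.20102263 0.02      ] [0.59711782 0.2631211  0.1       ]
[0.6742251 0.1137427 0.02     ] [0.56199051 0.18374026 0.1       ]
```

View pics/c7.png

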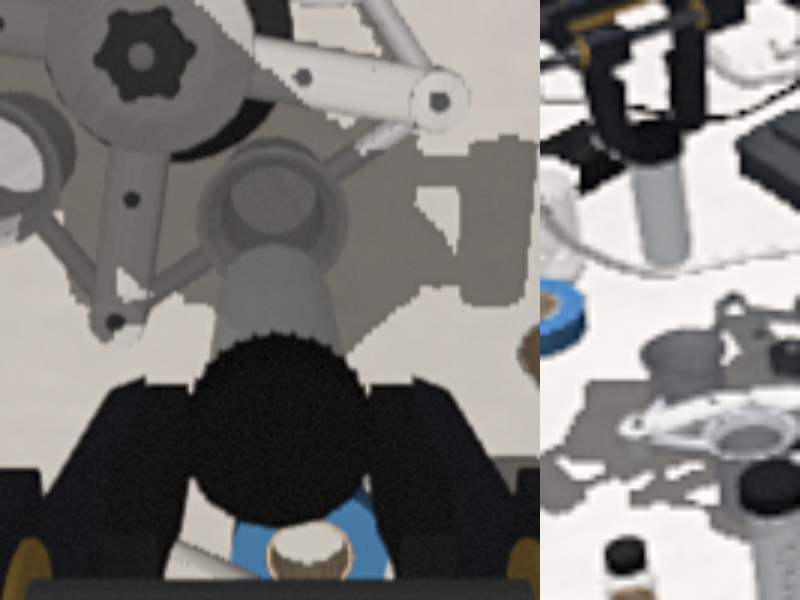

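The rim centre is at crop (272,212) and the cap at (280,432). The hose lies behind, clear of the gripper.

```bash
python3 - <<'E'
from h import *
import pickle
W=pickle.load(open('s7.pkl','rb'))
print(onz(W,280.7,200.7,.057),onz(W,283.3,274,.205),proj(W,(.584,.272,.057)))
E
```

```text
[0.58094419 0.27134119 0.057     ] [0.5810619  0.27356732 0.205     ] [281.36355791 203.63116538]
```

Emit:
{"name": "step_arm", "arguments": {"steps": [[0,-0.1,2,0,0,0,1],[0,0,2,0,0,0,1],[0,0,2,0,0,0,1],[0,0,1.5,0,0,0,1],[0,0,1,0,0,0,1],[0,0,1,0,0,0,1],[0,0,1,0,0,0,1],[0,0,0,0,0,0,1]]}}

```text
clock: 15.52
tool_pos: [0.5832, 0.2719, 0.0897]
eef_rot: [0.0, 1.0, -0.0, -0.001]
contact_force: [-0.3, 0.4, -0.6]
opening: 0.366
finger_force: 20.0
```

Emit:
{"name": "step_arm", "arguments": {"steps": [[0,0,0.1,0,0,0,1],[0,0,0,0,0,0,1]]}}

```text
clock: 15.78
tool_pos: [0.5838, 0.2724, 0.0899]
eef_rot: [0.0, 1.0, 0.0, 0.0]
contact_force: [-0.4, -0.0, 0.0]
opening: 0.367
finger_force: 20.0
```

Emit:
{"name": "step_arm", "arguments": {"steps": [[0,0,0,0,0,0,0],[0,0,0,0,0,0,-0.3],[0,0,0,0,0,0,-0.3],[0,0,-2,0,0,0,-0.3],[0,0,-4,0,0,0,-0.3],[0,0,-4,0,0,0,-0.6],[0,0,-2,0,0,0,-1],[0,0,0,0,0,0,-1]]}}

```text
clock: 16.77
tool_pos: [0.5848, 0.273, 0.2126]
eef_rot: [0.0, 1.0, 0.001, 0.002]
contact_force: [0.2, 0.2, -0.1]
opening: 0.967
finger_force: 0.0
```

```bash
python3 - <<'E'
from h import *
W=snap('wrist')
for p in((.584,.272,.091),(.472,.194,.091)):
    u=proj(W,p)
    if 20<u[1]<390: A=dark(W,*u,24,60); print(A,onz(W,*A[0],.091))
plan((.3775,.341,.2),90)
E
```

```text
(array([279.91456835, 206.92356115]), [6, 6, 37, 38, 1112]) [0.58479688 0.27190534 0.091     ]
(array([186.68918919,  76.57226792]), [3, 0, 46, 48, 1702]) [0.47167013 0.19490366 0.091     ]
t 16.82 pos [0.584  0.2724 0.2108] closing axis deg 90.0 tilt z [ 0.002  0.001 -1.   ] shift cm [20.65  6.85  1.05] open 0.991
turn z -0.0
```

Both shorts measure at their bucket centres. Now tall L1.

Emit:
{"name": "step_arm", "arguments": {"steps": [[4,1.2,0,0,0,0,-1],[4,1.5,0,0,0,0,-1],[4,1.5,0,0,0,0,-1],[4,1.5,0,0,0,0,-1],[4,1.2,0,0,0,0,-1],[0.6,0,0,0,0,0,-1],[0,0,0,0,0,0,-1],[0,0,0,0,0,0,-1]]}}

```text
clock: 17.82
tool_pos: [0.379, 0.3405, 0.2092]
eef_rot: [0.001, 1.0, -0.0, 0.0]
contact_force: [-0.6, -0.0, -0.4]
opening: 0.998
finger_force: 0.0
```

```bash
python3 - <<'E'
from h import *
W=snap('wrist'); A=dark(W,*proj(W,(.3773,.3418,.11)),30,60); print(A,onz(W,*A[0],.109),onz(W,*A[0],.113)); plan((.3773,.3418,.108),90)
E
```

```text
(array([282.8286385 , 212.46635368]), [11, 10, 40, 41, 1278]) [0.37724137 0.34177753 0.109     ] [0.37597534 0.341776   0.113     ]
t 17.88 pos [0.379  0.3406 0.2092] closing axis deg 89.8 tilt z [ 0. -0. -1.] shift cm [ 0.17  0.13 10.12] open 1.001
turn z -0.2
```

Emit:
{"name": "step_arm", "arguments": {"steps": [[0.2,0.1,2.5,0,0,0,-1],[0,0,2.5,0,0,0,-1],[0,0,2.5,0,0,0,-1],[0,0,1.6,0,0,0,-1],[0,0,1,0,0,0,-1],[0,0,0,0,0,0,-1],[0,0,0,0,0,0,0.5],[0,0,0,0,0,0,1]], "force": 20}}

```text
clock: 18.88
tool_pos: [0.376, 0.3426, 0.1091]
eef_rot: [0.0, 1.0, 0.001, 0.0]
contact_force: [-0.3, -0.1, 0.6]
opening: 0.797
finger_force: 0.0
```

Emit:
{"name": "step_arm", "arguments": {"steps": [[0,0,0,0,0,0,1],[0,0,0,0,0,0,1],[0,0,0,0,0,0,1],[0,0,0,0,0,0,1]]}}

```text
clock: 19.38
tool_pos: [0.3756, 0.3422, 0.1085]
eef_rot: [0.0, 1.0, -0.0, -0.0]
contact_force: [0.2, 0.1, 0.7]
opening: 0.358
finger_force: 20.0
```

Emit:
{"name": "step_arm", "arguments": {"steps": [[0,0,-2,0,0,0,1],[0,0,-4,0,0,0,1],[0,0,-4.5,0,0,0,1],[-4,-2,0,0,0,0,1],[-4,-2,0,0,0,0,1],[-3.2,-1.4,0,0,0,0,1],[0,0,0,0,0,0,1],[0,0,0,0,0,0,1]]}}

```text
clock: 20.38
tool_pos: [0.4865, 0.2886, 0.2133]
eef_rot: [-0.0, 1.0, 0.0, -0.001]
contact_force: [-0.3, 0.4, -0.4]
opening: 0.36
finger_force: 20.0
```

```bash
python3 - <<'E'
from h import *
import pickle
W=snap('wrist');S=snap('scene');plan((.488,.288,.1225),90); pickle.dump(W,open('s8.pkl','wb'))
print(proj(W,(.489,.2885,.057)))
u=proj(S,(.489,.288,.09)).astype(int); a=cv2.resize(W['pixels'][130:330,190:370],(540,600)); b=cv2.resize(S['pixels'][u[1]-60:u[1]+60,u[0]-26:u[0]+26],(260,600))
cv2.imwrite('pics/c8.png',np.hstack([a,b])[:,:,::-1])
E
```

```text
t 20.48 pos [0.4861 0.2892 0.2135] closing axis deg 90.1 tilt z [-0.001  0.    -1.   ] shift cm [-0.2  -0.12  9.1 ] open 0.357
turn z 0.1
[281.37464788 200.63453795]
```

View pics/c8.png

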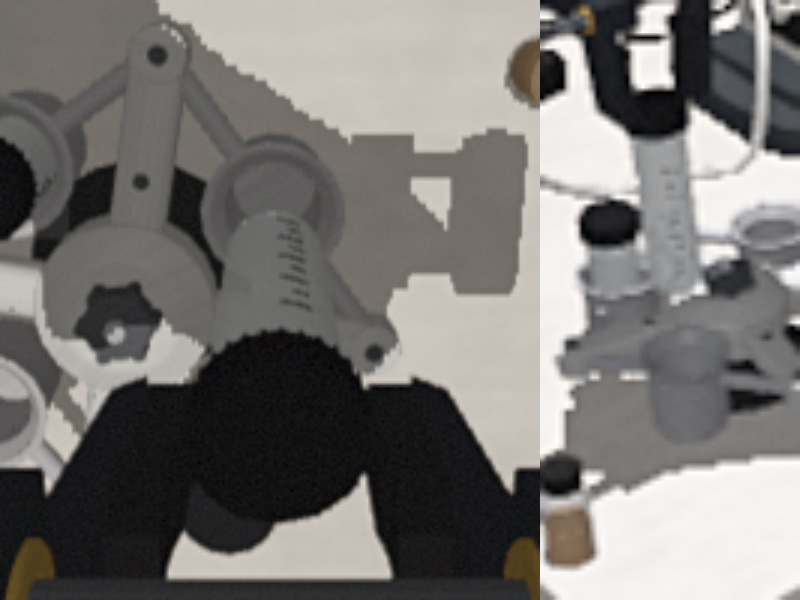

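The rim is at crop (273,210), matching the prediction, and the tube is upright. Descending into B.

Emit:
{"name": "step_arm", "arguments": {"steps": [[-0.1,-0.1,2,0,0,0,1],[0,0,2,0,0,0,1],[0,0,1.5,0,0,0,1],[0,0,1,0,0,0,1],[0,0,1,0,0,0,1],[0,0,1,0,0,0,1],[0,0,0.6,0,0,0,1],[0,0,0,0,0,0,1]]}}

```text
clock: 21.48
tool_pos: [0.4886, 0.2872, 0.1223]
eef_rot: [0.0, 1.0, -0.0, -0.0]
contact_force: [0.6, 0.3, -0.7]
opening: 0.363
finger_force: 20.0
```

Emit:
{"name": "step_arm", "arguments": {"steps": [[0,0,0,0,0,0,0],[0,0,0,0,0,0,-0.3],[0,0,0,0,0,0,-0.3],[0,0,-2,0,0,0,-0.3],[0,0,-4,0,0,0,-0.3],[0,0,-4,0,0,0,-0.6],[0,0,-4,0,0,0,-1],[0,0,0,0,0,0,-1]]}}

```text
clock: 22.48
tool_pos: [0.4902, 0.2885, 0.2657]
eef_rot: [0.0, 1.0, 0.002, 0.003]
contact_force: [0.4, 0.3, 0.1]
opening: 0.962
finger_force: 0.0
```

```bash
python3 - <<'E'
from h import *
W=snap('wrist')
A=dark(W,*proj(W,(.489,.2885,.121)),24,60); print(A,onz(W,*A[0],.122))
plan((.3767,-.2436,.2),90)
E
```

```text
(array([277.19294991, 199.49072356]), [0, 1, 41, 47, 1078]) [0.48906296 0.28478494 0.122     ]
t 22.52 pos [0.4891 0.2876 0.2638] closing axis deg 90.0 tilt z [ 0.003  0.002 -1.   ] shift cm [ 11.23 -53.14   6.26] open 0.996
turn z -0.0
```

Emit:
{"name": "step_arm", "arguments": {"steps": [[3,-4,0,0,0,0,-1],[3,-5,0,0,0,0,-1],[2,-6,0,0,0,0,-1],[1,-6,0,0,0,0,-1],[0,-6,0,0,0,0,-1],[0,-6,0,0,0,0,-1],[0,-6,0,0,0,0,-1],[0,-6,0,0,0,0,-1]]}}

```text
clock: 23.52
tool_pos: [0.3976, -0.1637, 0.2615]
eef_rot: [0.0, 1.0, 0.0, -0.001]
contact_force: [1.3, -0.2, 0.2]
opening: 1.001
finger_force: 0.0
```

Emit:
{"name": "step_arm", "arguments": {"steps": [[1.1,-4,1,0,0,0,-1],[1,-4,2,0,0,0,-1],[0,0,2,0,0,0,-1],[0,0,0,0,0,0,-1],[0,0,0,0,0,0,-1]]}}

```text
clock: 24.15
tool_pos: [0.3777, -0.2413, 0.2125]
eef_rot: [-0.0, 1.0, 0.0, -0.0]
contact_force: [0.4, 0.2, -0.1]
opening: 1.0
finger_force: 0.0
```

```bash
python3 - <<'E'
from h import *
W=snap('wrist'); A=dark(W,*proj(W,(.3767,-.2436,.11)),30,60); print(A,onz(W,*A[0],.109)); plan((.3767,-.2436,.108),90)
E
```

```text
(array([278.4746732 , 212.34150327]), [11, 11, 40, 40, 1224]) [ 0.37678545 -0.24380832  0.109     ]
t 24.2 pos [ 0.378  -0.2414  0.2128] closing axis deg 90.1 tilt z [ 0.  0. -1.] shift cm [ 0.14 -0.22 10.48] open 1.002
turn z 0.1
```

Emit:
{"name": "step_arm", "arguments": {"steps": [[0.1,-0.2,2.5,0,0,0,-1],[0,0,2.5,0,0,0,-1],[0,0,2.5,0,0,0,-1],[0,0,2,0,0,0,-1],[0,0,1,0,0,0,-1],[0,0,0,0,0,0,-1],[0,0,0,0,0,0,0.5],[0,0,0,0,0,0,1]], "force": 20}}

```text
clock: 25.2
tool_pos: [0.377, -0.2442, 0.1081]
eef_rot: [0.0, 1.0, -0.0, 0.001]
contact_force: [-0.9, 0.2, -0.7]
opening: 0.797
finger_force: 0.0
```

Emit:
{"name": "step_arm", "arguments": {"steps": [[0,0,0,0,0,0,1],[0,0,0,0,0,0,1],[0,0,0,0,0,0,1],[0,0,0,0,0,0,1]]}}

```text
clock: 25.7
tool_pos: [0.3766, -0.244, 0.1075]
eef_rot: [0.0, 1.0, 0.0, -0.0]
contact_force: [-0.0, -0.6, 0.7]
opening: 0.364
finger_force: 20.0
```

Emit:
{"name": "step_arm", "arguments": {"steps": [[0,0,-2,0,0,0,1],[0,0,-4,0,0,0,1],[0,0,-5,0,0,0,1],[-0.5,2,-4,0,0,0,1],[-0.5,5,0,0,0,0,1],[-0.5,6,0,0,0,0,1],[-0.5,6,0,0,0,0,1],[-1,6,0,0,0,0,1]]}}

```text
clock: 26.7
tool_pos: [0.4062, 0.0075, 0.2575]
eef_rot: [0.001, 1.0, -0.0, -0.0]
contact_force: [1.4, 0.4, -1.0]
opening: 0.365
finger_force: 20.0
```

Emit:
{"name": "step_arm", "arguments": {"steps": [[-2,5,0,0,0,0,1],[-3,4,0,0,0,0,1],[-4,4,0,0,0,0,1],[-4,3,0,0,0,0,1],[-3,1,0,0,0,0,1],[0,0,2,0,0,0,1],[0,0,2,0,0,0,1],[0,0,0,0,0,0,1]]}}

```text
clock: 27.7
tool_pos: [0.5653, 0.1752, 0.2158]
eef_rot: [0.0, 1.0, -0.001, -0.002]
contact_force: [0.1, -0.5, 0.5]
opening: 0.366
finger_force: 20.0
```

```bash
python3 - <<'E'
from h import *
import pickle
W=snap('wrist');S=snap('scene');plan((.567,.1773,.1215),90); pickle.dump(W,open('s9.pkl','wb'))
print(proj(W,(.567,.1773,.057)))
u=proj(S,(.52,.23,.07)).astype(int); a=cv2.resize(W['pixels'][130:330,190:370],(450,500)); b=cv2.resize(S['pixels'][u[1]-55:u[1]+45,u[0]-35:u[0]+35],(350,500))
cv2.imwrite('pics/c9.png',np.hstack([a,b])[:,:,::-1])
E
```

```text
t 27.8 pos [0.5668 0.1759 0.2177] closing axis deg 90.0 tilt z [-0.  0. -1.] shift cm [-0.02  0.14  9.62] open 0.362
turn z -0.0
[283.77174065 199.68102937]
```

View pics/c9.png

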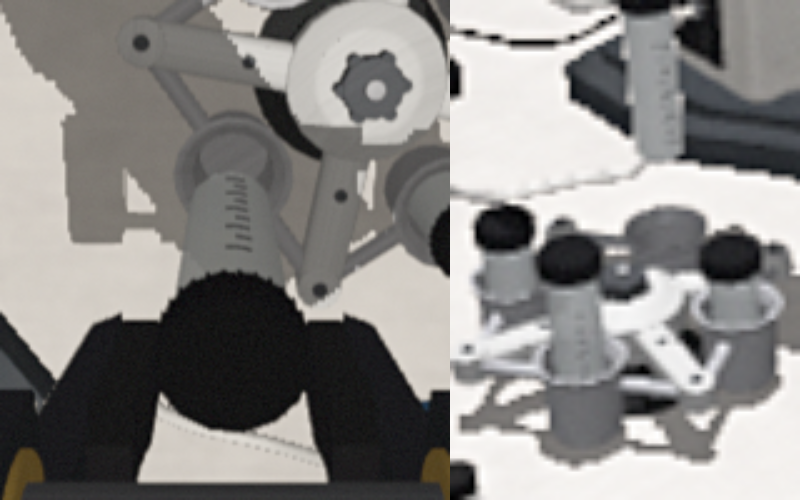

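Three tubes are seated. The rim of D is at crop (233,173), as predicted. Descending.

Emit:
{"name": "step_arm", "arguments": {"steps": [[0,0.1,2,0,0,0,1],[0,0,2,0,0,0,1],[0,0,1.6,0,0,0,1],[0,0,1,0,0,0,1],[0,0,1,0,0,0,1],[0,0,1,0,0,0,1],[0,0,1,0,0,0,1],[0,0,0,0,0,0,1]]}}

```text
clock: 28.8
tool_pos: [0.5665, 0.1768, 0.1209]
eef_rot: [0.0, 1.0, -0.0, -0.0]
contact_force: [0.1, -0.5, -1.2]
opening: 0.363
finger_force: 20.0
```

Emit:
{"name": "step_arm", "arguments": {"steps": [[0,0,0,0,0,0,0],[0,0,0,0,0,0,-0.3],[0,0,0,0,0,0,-0.3],[0,0,-2,0,0,0,-0.3],[0,0,-4,0,0,0,-0.3],[0,0,-4,0,0,0,-0.6],[0,0,-4,0,0,0,-1],[-1,0,-3,0,0,0,-1]]}}

```text
clock: 29.8
tool_pos: [0.5767, 0.1772, 0.2938]
eef_rot: [-0.0, 1.0, 0.0, 0.001]
contact_force: [0.7, -0.3, -1.2]
opening: 0.963
finger_force: 0.0
```

Emit:
{"name": "step_arm", "arguments": {"steps": [[0,2,-2,0,0,0,-1],[0,2,0,0,0,0,-1],[0,0,0,0,0,0,-1],[0,0,0,0,0,0,-1]]}}

```text
clock: 30.3
tool_pos: [0.5762, 0.216, 0.3101]
eef_rot: [0.0, 1.0, -0.001, -0.001]
contact_force: [1.1, -0.2, -0.6]
opening: 1.0
finger_force: 0.0
```

```bash
python3 - <<'E'
from h import *
W=snap('wrist');S=snap('scene'); T=snap('top')
for n,p in dict(A=(.472,.194,.09),B=(.489,.2885,.121),C=(.584,.272,.09),D=(.567,.177,.121)).items():
    A,B=dark(W,*proj(W,p),20,50),dark(S,*proj(S,p),9); print(n,p,A and [np.round(onz(W,*A[0],p[2]+.001)[:2],4),A[1]],B and np.round(tri(W,A[0],S,B[0])[0],4))
u=proj(S,(.5,.2,.07)).astype(int); b=cv2.resize(S['pixels'][u[1]-50:u[1]+50,u[0]-45:u[0]+95],None,fx=4,fy=4)
cv2.imwrite('pics/c10.png',b[:,:,::-1]);plan((.5,.2,.3))
E
```

```text
A (0.472, 0.194, 0.09) [array([0.4723, 0.1946]), [7, 5, 30, 32, 682]] [0.4722 0.1943 0.0907]
B (0.489, 0.2885, 0.121) [array([0.4902, 0.2868]), [3, 5, 33, 33, 862]] [0.4897 0.286  0.1223]
C (0.584, 0.272, 0.09) [array([0.5852, 0.2724]), [7, 8, 28, 28, 612]] [0.5845 0.2716 0.0918]
D (0.567, 0.177, 0.121) [array([0.567 , 0.1777]), [6, 6, 31, 31, 735]] [0.5665 0.1784 0.1254]
t 30.45 pos [0.5767 0.2157 0.3107] closing axis deg 89.9 tilt z [-0.001 -0.001 -1.   ] shift cm [ 7.67 -1.58  1.09] open 0.996
```

View pics/c10.png

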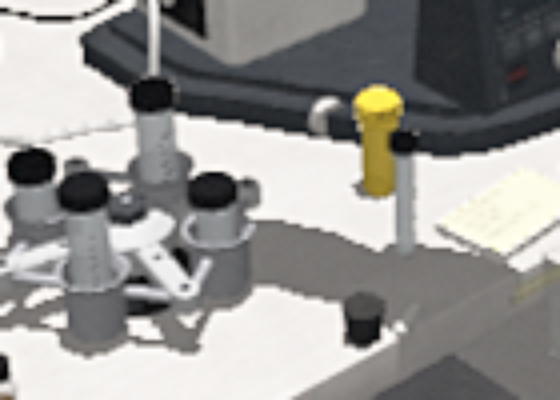

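All four tubes are seated, with cap heights about 0.091 for the shorts and 0.122–0.125 for the talls. The talls are opposite each other at crop (85,190) and (152,95), the slim tube stands at (403,140), and the arm is clear. Handing in.

```bash
python3 -c "
from plant import r
print(r.finish_job())"
```

```text
the job is handed in; nothing more can be done
None
```

I loaded the four wide tubes, tall in opposite buckets B and D and short in A and C, left the slim tube untouched, and handed the job in at about 30 s; the final camera check showed all four seated and upright, but the hand-in returned no verdict.

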